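# Unguard the food warmer and set its pull-to-turn knob

### The job

Squeeze the two blue tabs of the clear child guard on the food warmer to free it, lift it off and stand it upright on the wooden worktop, open side down, without dropping it. Then pull the warmer's knob up to unlock it, turn it clockwise until its white pointer is at the orange dot, and push it fully back in so that it locks there. Leave the mug on the warmer and the tin, timer and garlic where they are.

Things in the scene. Friction and masses are not known exactly. Their poses are not given: they have to be found in the camera images.
- warmer: Flat food warmer, steel sides, black top, fixed. Origin on the worktop below the knob's axis; z up. Flat top 50 mm above the origin, spanning -60..+190 mm along its x, -100..+100 mm along its y. Knob near its front (-x) edge, grey heating plate behind. A white line 43 mm from the axis along +x marks OFF. Two steel keepers 9.5 mm high at y = +-31..40 mm, x = +-13 mm hold the guard's tabs.
- guard: Clear child guard, loose box of 55 to 100 g, open below, over the knob at the start: 60 mm along its x, 50 mm along its y without tabs, 44 mm high. Origin at the centre of its open underside, z through its closed top; starts on the warmer's top, origin on the knob axis, axes along the warmer's. Unsqueezed it is hooked fast; with both tabs in it lifts straight up.
- guard_grip (a point): Midway between the two blue tabs, on the guard's centre line, 30 mm above its underside. The tabs stand on its y sides: flat ribbed pads 20 mm wide along x, 19 to 41 mm above the underside, outer faces 65 mm apart at rest, 55 mm fully in. Squeeze along the guard's y with 15 to 25 N: this pushes both in and carries the guard.
- tab_left (a joint): How far the tab on the guard's +y side is pressed in, m: 0 out, 0.005 fully in; spring of about 1 N at first, 4 N fully in. Its hook is free of the keeper from about 0.0035.
- tab_right (a joint): The same for the tab on the guard's -y side.
- knob_grip (a point): Point on the knob's vertical axis in the middle of its grip bar, 25 mm above the warmer's top when pushed in; its x axis points along the bar to the white pointer. The grip bar is grey, 12 mm thick, 37 mm long, from 12 to 35 mm above the warmer's top; below it is a black round skirt 40 mm in diameter. Grip the bar across its 12 mm (along the point's y).
- knob_aim (a point): Point on the pointer's line, 47 mm out from the knob's axis, on the circle where the dots are; it turns with the knob.
- knob_lift (a joint): How far the knob is pulled up, m: 0 fully in, 0.010 fully out. Friction of about 2 N; it stays where it is left. It is locked against turning below 0.005, so pull it to 0.007 or more before turning.
- knob_turn (a joint): Turn of the knob, rad, clockwise seen from above: 0 is OFF (pointer along the warmer's +x, start position), the settings are at 0.45, 0.90 and 1.35 with a dot at each. It goes back in only within about 0.05 rad of OFF or of a setting. Turning friction about 0.03 Nm.
- dot_orange: Orange stick-on dot, 10 mm wide, 2 mm high, fixed to the warmer's top, 47 mm from the knob's axis, at one of the three settings. Origin at the centre of its underside. It is the setting wanted.
- dot_green: Green stick-on dot of the same form at another setting; not wanted.
- dot_blue: Blue stick-on dot of the same form at another setting; not wanted.
- mug: White mug, 98x74x63 mm, standing on the heating plate, loose. Origin at the centre of its underside. Leave it there.
- tin: Dark green tin with a white rim, 62 mm wide, 67 mm high, loose, on the worktop. Origin at the centre of its underside. Leave it.
- timer: White egg timer with a red dial, 63 mm wide, 58 mm high, loose, on the worktop. Origin at the centre of its underside. Leave it.
- garlic: Garlic bulb, 56 mm, loose, on the worktop. Origin at the centre of its underside. Leave it.
Mind the look-alikes: they are no part of the job. Leave any purple look-alike of the mug alone.

How it is judged:
By the outcome, as a careful person would: the job done as asked, in the order asked, and still so for the second after the job is handed in, with the robot touching nothing.
It also fails if it takes over 58 s, if anything falls off the work surface, if the arm or the gripper's body presses on something with over 40 N, if the wrist force passes 120 N, or if a joint passes its speed limit or range.

### The arm

A 7-joint arm with a two-finger parallel gripper is mounted at the origin on a cart in front of the work surface, level with it; the furniture and walls round the work are solid. World frame = base frame: x ahead of the robot, y to its left, z up, the work surface at z = 0. Lengths are in m, angles in rad, forces in N, time in s.
With the tool pointing down it reaches from about 0.4 to 0.85 m from the base axis. Payload 4.5 kg.
Tool frame: the origin (TCP) lies midway between the tips of the shut fingers; the grasp point (between the pads) lies 19 mm behind it; z points along the fingers, y is the line along which they close (so a half turn about z gives the same grasp; the last joint's range is limited). The gripper opens to 88 mm and grips with 3 to 60 N. Pads are 18 mm wide; open, the fingers measure 123 mm over their backs; the gripper's body (75 mm by 187 mm) begins 45 mm behind the grasp point.
Start: joints at [-1.223, 0.689, -0.195, 1.565, 0.157, 0.902, -0.215], TCP at [0.193, 0.595, 0.239] pointing down, gripper open.
Joint ranges: [-3.01, 3.01], [-0.46, 2.08], [-1.47, 1.51], [0.13, 2.56], [-1, 4.14], [0.04, 2.09], [-2.66, 2.66]. Speed limits (rad/s): [2.57, 2.57, 3.14, 3.14, 3.14, 3.14, 3.14].

### API

Orientations are given as a unit quaternion [x, y, z, w].
In Python, from plant import r, eyes, finish_job gives the robot as it stands. The module is installed in compiled form; this text tells all that it offers.
- The arm moves only by the tool move_arm, never from a script. Its argument "motion" is a list of rows, each a list of 7 numbers: the shift along the tool's x, y, z in mm, then the turn, a rotation vector about the tool's x, y, z in degrees, then the closure, from 0 (fully open) to 1 (shut). A call has 1 to 5 rows; each row is the pose to reach, as a shift and turn from the pose commanded when the call began, along the tool's axes at that moment; what a row does not reach only later rows make up. A row lasts 1/8 s, in which the tool goes at most 62.5 mm and 10.7 degrees, less where a joint would pass 70% of its speed; a pose out of reach is approached as far as the arm can. A call with a gripper value outside its range is refused whole. The fingers move at their own pace and stop on an object; "newtons" is the grip in N (left out, the last holds). Time passes only in rows, so rows that repeat a pose let the fingers close. It gives the time, the measured TCP pose, the force, the opening and the grip force at its end, in the units of the state.
- r.get_state(): the state, without advancing time (a new reading comes with each control period).
- eyes.snapshot(name): name is "side" or "top"; returns a dict with "frame" (480x640x3 uint8, red, green, blue), "z_map" (480x640 float32, m along the optical axis (not along the pixel's ray), 0 where there is no reading), "intrinsics" (3x3 intrinsics, pixels), "world_to_cam" (4x4, takes a point from world to camera coordinates). Camera axes: x right, y down, z forward; pixel columns grow to the right and rows downward; lengths in m; the calibration is good to about 2 mm. A picture is of the moment at which its call begins.
- finish_job(): hands the job in; it is judged then, once.
The state is a dict: "clock": time; "q": joint angles; "qd": joint speeds; "joint_torque": joint torques, N m; "tool_pos": TCP position; "eef_rot": TCP orientation; "contact_force": force on the tool from outside, world axes, zero at the start; "moment": the same for the moment, N m; "opening": opening from 0.0 (shut) to 1.0 (fully open); "finger_force": force on a finger pad.
Only numpy, scipy, OpenCV 4.12 (cv2) and the standard library are available. Lean on these libraries where they do the work, as an engineer would, in place of code of your own. Each camera call takes 0.05 s, during which the arm holds its last target. There are 200 camera calls.

## Working session

There is one attempt and no reset: what is moved stays moved. The work goes in short steps, Python scripts to look and compute and a tool call to move; the robot and the scene stay as the last step left them, time stands still between calls to the robot, and variables do not carry over. Pictures are saved under pics/ and viewed, at most 12 in all, crops included, and the job is handed in when it is done.

Besides the shell and the picture viewer there is one more tool, called after ">>>" in YAML: its name, and indented under it one key for each argument. move_arm: Moves the arm, as the interface text tells. Its arguments: {"type":"object","properties":{"motion":{"type":"array","items":{"type":"array","items":{"type":"number"}}},"newtons":{"type":"number"}},"required":["motion"]}

```bash
mkdir -p pics
cat > h.py <<'E'
import numpy as np, cv2
from scipy.spatial.transform import Rotation as R
from plant import r, eyes, finish_job
def ray(s,uv,z):
    K,T=s["intrinsics"],s["world_to_cam"]; Ri=T[:3,:3].T; c=-Ri@T[:3,3]
    d=(Ri@np.linalg.inv(K)@np.c_[np.reshape(uv,(-1,2)),np.ones(np.size(uv)//2)].T).T
    return c+d*((z-c[2])/d[:,2:])
def cloud(s):
    v,u=np.mgrid[:480,:640]; K,T=s["intrinsics"],s["world_to_cam"]; z=s["z_map"]
    p=np.stack([(u-K[0,2])*z/K[0,0],(v-K[1,2])*z/K[1,1],z],-1)
    return (p-T[:3,3])@T[:3,:3]
def save(s,n,crop=None,k=1):
    f=s["frame"][:,:,::-1]
    if crop: a,b,c,d=crop; f=cv2.resize(f[b:d,a:c],None,fx=k,fy=k,interpolation=cv2.INTER_CUBIC)
    cv2.imwrite(f"pics/{n}.png",f)
def togo(p,rot=None):
    st=r.get_state(); Rt=R.from_quat(st["eef_rot"])
    print("shift mm",(Rt.inv().apply(np.array(p)-st["tool_pos"])*1e3).round(1))
    if rot is not None: print("turn deg",np.degrees((Rt.inv()*rot).as_rotvec()).round(2))
E
python3 - <<'E'
from h import *
for n in("top","side"):
    s=eyes.snapshot(n); save(s,n+"0"); T=s["world_to_cam"]; print(n,(-T[:3,:3].T@T[:3,3]).round(3)); np.savez(n+"0.npz",**s)
st=r.get_state(); print(st["tool_pos"],R.from_quat(st["eef_rot"]).as_matrix().round(3),st["opening"],st["clock"])
E
```

```text
top [ 0.365 -0.044  1.394]
side [ 0.29  -0.848  0.907]
[0.19277823 0.59395851 0.23799744] [[-0.951  0.309 -0.   ]
 [ 0.309  0.951 -0.002]
 [-0.    -0.002 -1.   ]] 0.9961456708017494 0.1
```

View pics/top0.png

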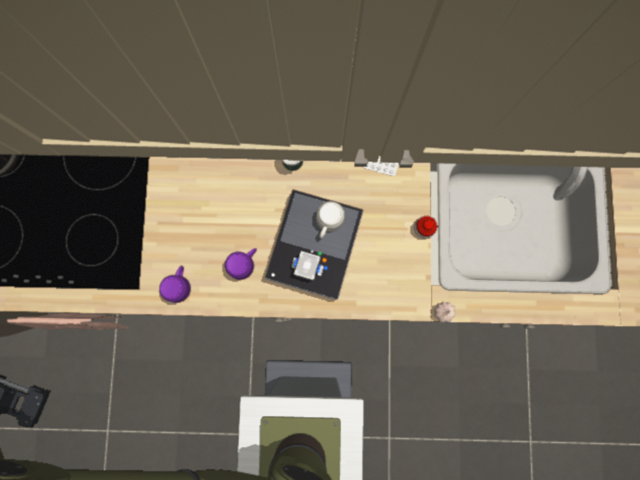

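View pics/side0.png

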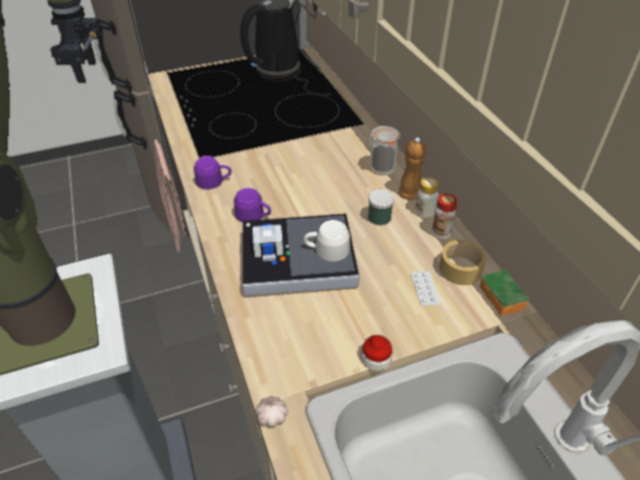

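Top: warmer centred at about (312,245), rotated, with the guard at (307,265) and its blue tabs at (295,263) and (320,268). The mug is at (330,215), purple look-alikes at (240,264) and (175,288), timer at (427,226), garlic at (444,312), and tin at (291,161), partly under the cabinet. Now I'll measure and zoom in.

Run:
```python
from h import *
t=dict(np.load("top0.npz")); s=dict(np.load("side0.npz"))
P=cloud(t); 
m=(abs(P[...,2]-.05)<.006)&(t["z_map"]>0)&(abs(P[...,0]-.5)<.3)&(abs(P[...,1])<.25)&(t["frame"].max(2)<110)
m=cv2.morphologyEx(m.astype(np.uint8),cv2.MORPH_OPEN,np.ones((3,3)))
n,l,st,c=cv2.connectedComponentsWithStats(m); i=1+st[1:,4].argmax()
cn=max(cv2.findContours((l==i).astype(np.uint8),0,2)[0],key=cv2.contourArea)
box=cv2.boxPoints(cv2.minAreaRect(cn.astype(np.float32)))
W=ray(t,box,.05); print("corners",W.round(4)); print(np.linalg.norm(np.diff(W[:,:2],axis=0),axis=1))
print("z med",np.median(P[...,2][l==i]))
def blobs(s,lo,hi,z,roi):
    h=cv2.cvtColor(s["frame"],cv2.COLOR_RGB2HSV); m=cv2.inRange(h,lo,hi); k=np.zeros_like(m); a,b,c,d=roi; k[b:d,a:c]=1
    n,l,st,c=cv2.connectedComponentsWithStats(m*k)
    for j in range(1,n):
        if st[j,4]>2: print("  ",c[j].round(1),st[j,4],ray(s,c[j],z)[0].round(4))
for nm,lo,hi in(("blue",(100,120,70),(128,255,255)),("orange",(8,150,130),(22,255,255)),("green",(40,100,50),(90,255,255))):
    for v,sn,roi in(("top",t,(265,190,362,300)),("side",s,(240,212,358,295))):
        print(nm,v,"z .052"); blobs(sn,lo,hi,.052,roi)
save(t,"t1",(255,180,375,305),5); save(s,"s1",(235,205,365,300),6)
```

```text
corners [[ 0.4564  0.1029  0.05  ]
 [ 0.5605  0.0761  0.05  ]
 [ 0.5082 -0.1139  0.05  ]
 [ 0.4053 -0.0851  0.05  ]]
[0.10755189 0.19710378 0.10682402]
z med 0.04870832059081272
blue top z .052
   [295.6 261.4] 18 [0.4994 0.0231 0.052 ]
   [317.9 268.2] 18 [ 0.4832 -0.0353  0.052 ]
   [325.5 267.6] 17 [ 0.4851 -0.0549  0.052 ]
blue side z .052
   [266.  223.8] 20 [0.5029 0.0668 0.052 ]
   [267.9 248.2] 120 [ 0.4836 -0.0111  0.052 ]
   [274.1 262.3] 27 [ 0.4834 -0.057   0.052 ]
orange top z .052
   [324.  259.5] 16 [ 0.5062 -0.0506  0.052 ]
orange side z .052
   [282.1 258.3] 18 [ 0.5033 -0.0518  0.052 ]
green top z .052
   [319.2 253.2] 13 [ 0.5223 -0.0378  0.052 ]
green side z .052
   [287.2 252.6] 20 [ 0.519  -0.0392  0.052 ]
```

View pics/t1.png

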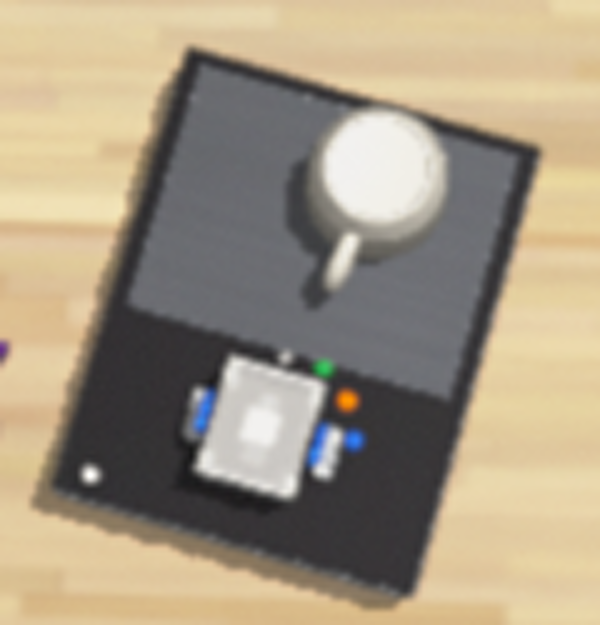

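View pics/s1.png

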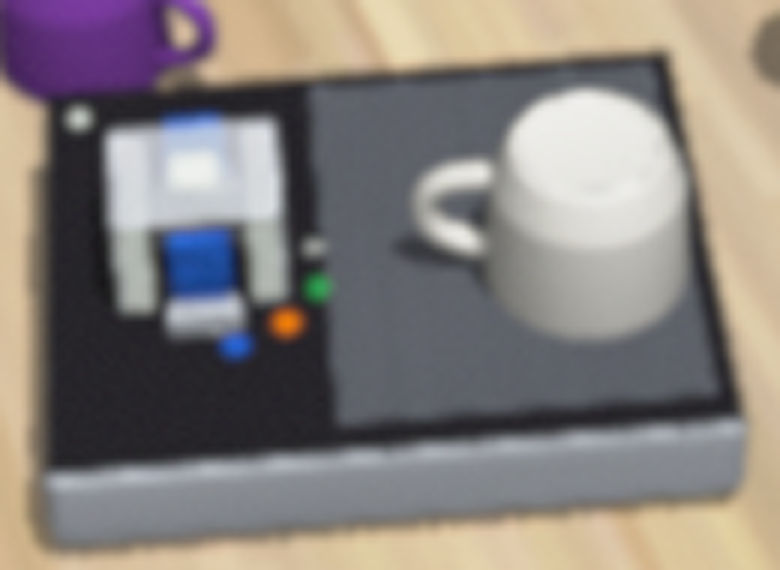

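The crops show the dots in order after the white OFF mark: green (0.45), orange (0.90), blue (1.35). The guard is over the knob. I'll fit the warmer pose from the corners, dots and tabs.

```bash
cat >> h.py <<'E'
def fit2(A,B):
    A,B=np.array(A),np.array(B); a,b=A.mean(0),B.mean(0); z=((A-a)[:,0]-1j*(A-a)[:,1])@((B-b)[:,0]+1j*(B-b)[:,1])
    y=np.angle(z); c,s=np.cos(y),np.sin(y); M=np.array([[c,-s],[s,c]]); return y,b-M@a,np.linalg.norm(A@M.T+(b-M@a)-B,axis=1)
E
python3 - <<'E'
from h import *
t=dict(np.load("top0.npz")); s=dict(np.load("side0.npz"))
cw=[(.19,.1),(.19,-.1),(-.06,-.1),(-.06,.1)]
dw=[(.047*np.cos(a),-.047*np.sin(a)) for a in(.45,.9,1.35)]
ct=ray(t,np.array([(190,48),(540,150),(410,597),(52,490)])/5+[255,180],.05)[:,:2]
dt=ray(t,[(319.2,253.2),(324,259.5),(325.5,267.6)],.052)[:,:2]
cs=ray(s,np.array([(665,60),(740,418),(48,472),(52,95)])/6+[235,205],.05)[:,:2]
ds=ray(s,[(287.2,252.6),(282.1,258.3),(274.1,262.3)],.052)[:,:2]
for n,a,b in(("top c",cw,ct),("top d",dw,dt),("side c",cw,cs),("side d",dw,ds),("all",cw+dw+cw+dw,np.r_[ct,dt,cs,ds])):
    y,o,e=fit2(a,b); print(n,np.degrees(y).round(2),o.round(4),(e*1e3).round(1))
# guard lid from depth
P=cloud(t); m=(abs(P[...,2]-.094)<.006)&(np.hypot(P[...,0]-.489,P[...,1]+.008)<.05)
print("lid n",m.sum(),P[m].mean(0).round(4)) if m.any() else print("no lid depth")
# lid contour in top rgb (bright, low saturation)
h=cv2.cvtColor(t["frame"],cv2.COLOR_RGB2HSV); m=((h[...,2]>140)&(h[...,1]<60)).astype(np.uint8); m[:251]=0;m[285:]=0;m[:,:292]=0;m[:,322:]=0
n,l,st,c=cv2.connectedComponentsWithStats(m); i=1+st[1:,4].argmax(); q=cv2.minAreaRect(np.argwhere(l==i)[:,::-1].astype(np.float32)); print(q,ray(t,q[0],.094))
for sn,uv in((t,(295.6,261.4)),(t,(317.9,268.2))): print("tab@.091",ray(sn,uv,.088))
print("mug top", ray(t,np.array((383,165))/5+[255,180],.05+.063), "tall", P[190:230,310:350,2].max())
for n,uv,z in(("garlic",(444,312),.03),("timer",(427,226),.05),("purple",(240,264),.05)): print(n,ray(t,uv,z))
print("worktop edge",ray(t,[(250,315),(400,322),(141,290)],0), "cab",ray(t,[(300,150)],.0),P[150,200:400:40].round(2))
E
```

```text
top c -15.23 [ 0.4848 -0.0082] [4.2 4.3 4.4 4.3]
top d -13.51 [ 0.4861 -0.008 ] [0.1 0.3 0.2]
side c -15.58 [ 0.4848 -0.0114] [7.6 5.7 5.3 4.9]
side d -12.18 [ 0.4825 -0.01  ] [0.7 0.4 0.6]
all -15.43 [ 0.4854 -0.0091] [4.1 5.6 4.6 3.3 2.9 3.1 2.4 9.7 4.1 4.3 6.4 1.8 0.7 1. ]
lid n 479 [ 0.4872 -0.0067  0.0927]
((306.84906005859375, 265.0283203125), (20.329362869262695, 24.312816619873047), 15.945395469665527) [[ 0.48687812 -0.00760595  0.094     ]]
tab@.091 [[0.49596873 0.02124204 0.088     ]]
tab@.091 [[ 0.48007003 -0.03553034  0.088     ]]
mug top [[ 0.61771491 -0.0668183   0.113     ]] tall 1.3935217787431387
garlic [[ 0.37878999 -0.36563135  0.03      ]]
timer [[ 0.60114115 -0.31921254  0.05      ]]
purple [[0.48961006 0.16748639 0.05      ]]
worktop edge [[ 0.35903916  0.1424227   0.        ]
 [ 0.35011137 -0.25588623  0.        ]
 [ 0.41825569  0.4372524   0.        ]] cab [[0.81688234 0.02280745 0.        ]] [[ 0.62  0.15  0.59]
 [ 0.62  0.09  0.6 ]
 [ 0.62  0.03  0.6 ]
 [ 0.62 -0.04  0.61]
 [ 0.62 -0.1   0.62]]
```

Warmer origin is about (0.4865, -0.0075) with yaw about -15.3°. Corners, dots, lid and tabs agree within a few mm. I'll approach above the guard.

>>> move_arm:
  motion:
    - [-40, -41, 0, 0, 0, -1, 0]
    - [-80, -83, 0, 0, 0, -2, 0]
    - [-120, -124, 0, 0, 0, -2.7, 0]
    - [-160, -165, 0, 0, 0, -2.7, 0]
    - [-200, -207, 0, 0, 0, -2.7, 0]
  newtons: 20

```text
clock: 0.72
tool_pos: [0.3199, 0.3341, 0.2386]
eef_rot: [0.133, 0.991, -0.0, 0.0]
contact_force: [1.2, 1.0, -0.1]
opening: 0.998
finger_force: 0.0
```

Run:
```python
from h import *
togo((.4865,-.0075,.17),R.from_matrix(np.array([[-np.cos(t:=np.radians(15.3)),np.sin(t),0],[np.sin(t),np.cos(t),0],[0,0,-1]])))
print(r.get_state()["tool_pos"])
```

```text
shift mm [-250.7 -285.7   68.7]
turn deg [-0.    0.01  0.03]
[0.31989572 0.33409736 0.23860992]
```

>>> move_arm:
  motion:
    - [-40, -45, 0, 0, 0, 0, 0]
    - [-80, -91, 0, 0, 0, 0, 0]
    - [-120, -137, 0, 0, 0, 0, 0]
    - [-160, -182, 0, 0, 0, 0, 0]
    - [-200, -228, 0, 0, 0, 0, 0]

```text
clock: 1.35
tool_pos: [0.4527, 0.0615, 0.2386]
eef_rot: [0.133, 0.991, 0.0, -0.0]
contact_force: [1.3, 1.3, -0.9]
opening: 0.997
finger_force: 0.0
```

>>> move_arm:
  motion:
    - [-40, -46, 15, 0, 0, 0, 0]
    - [-51, -58, 45, 0, 0, 0, 0]
    - [-51, -58, 69, 0, 0, 0, 0]
    - [-51, -58, 69, 0, 0, 0, 0]

```text
clock: 1.85
tool_pos: [0.4847, -0.0064, 0.1683]
eef_rot: [0.133, 0.991, -0.0, -0.002]
contact_force: [-0.9, -0.0, 1.3]
opening: 1.003
finger_force: 0.0
```

```bash
cat > c.py <<'E'
from h import *
T=lambda a:R.from_matrix(np.array([[-np.cos(t:=np.radians(a)),np.sin(t),0],[np.sin(t),np.cos(t),0],[0,0,-1]]))
E
python3 - <<'E'
from c import *
print(r.get_state()["tool_pos"]); togo((.4865,-.0075,.064),T(15.3))
s=eyes.snapshot("side"); save(s,"s2",(200,130,360,250),5)
E
```

```text
[ 0.48465839 -0.00642881  0.16829174]
shift mm [ -2.5  -0.4 104.3]
turn deg [-0.07 -0.23  0.01]
```

View pics/s2.png

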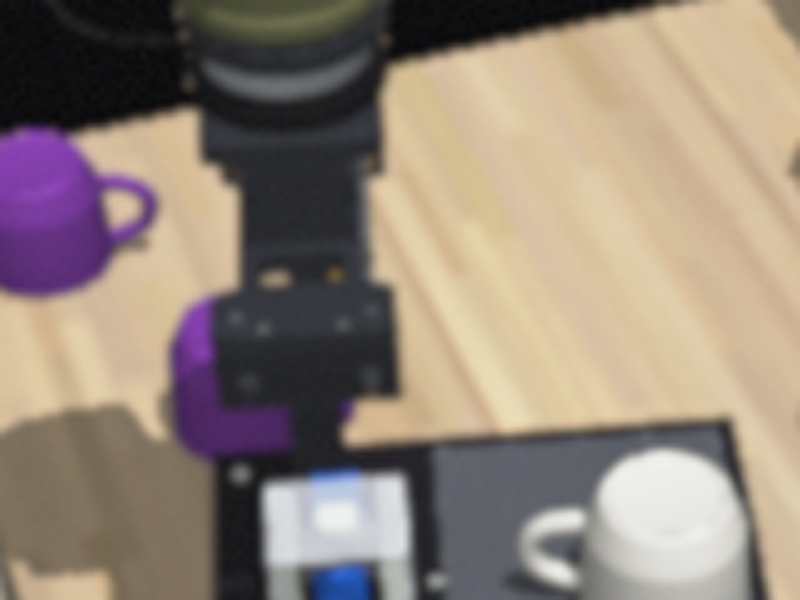

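The finger (crop x≈317) is above the blue tab (≈338), with the height difference explaining the rest. Descending.

>>> move_arm:
  motion:
    - [-2, 0, 30, 0, 0, 0, 0]
    - [-2, 0, 60, 0, 0, 0, 0]
    - [-2, 0, 82, 0, 0, 0, 0]
    - [-2, 0, 98, 0, 0, 0, 0]
    - [-2, 0, 104, 0, 0, 0, 0]

```text
clock: 2.52
tool_pos: [0.4884, -0.006, 0.0659]
eef_rot: [0.132, 0.991, 0.0, 0.0]
contact_force: [-0.1, 0.5, -0.1]
opening: 0.999
finger_force: 0.0
```

>>> move_arm:
  motion:
    - [0, 0, 0, 0, 0, 0, 0.2]
    - [0, 0, 0, 0, 0, 0, 0.25]

```text
clock: 2.78
tool_pos: [0.4885, -0.0066, 0.0665]
eef_rot: [0.133, 0.991, 0.0, 0.001]
contact_force: [-0.4, 0.3, -0.2]
opening: 0.796
finger_force: 0.0
```

>>> move_arm:
  motion:
    - [1, 0, 2, 0, 0, 0, 0.25]
    - [1, 0, 2, 0, 0, 0, 0.5]
    - [1, 0, 2, 0, 0, 0, 0.5]
    - [1, 0, 2, 0, 0, 0, 0.5]
    - [1, 0, 2, 0, 0, 0, 0.5]
  newtons: 20

```text
clock: 3.4
tool_pos: [0.4871, -0.0065, 0.0642]
eef_rot: [0.133, 0.991, -0.0, 0.0]
contact_force: [0.3, -0.1, 5.4]
opening: 0.603
finger_force: 20.0
```

Opening is about 53–55 mm, so both tabs are in. Lifting gently.

>>> move_arm:
  motion:
    - [0, 0, -3, 0, 0, 0, 0.5]
    - [0, 0, -8, 0, 0, 0, 0.5]
    - [0, 0, -14, 0, 0, 0, 0.5]
    - [0, 0, -20, 0, 0, 0, 0.5]
    - [0, 0, -20, 0, 0, 0, 0.5]

```text
clock: 4.03
tool_pos: [0.4873, -0.0064, 0.0842]
eef_rot: [0.133, 0.991, 0.0, 0.0]
contact_force: [-0.5, -1.1, -0.6]
opening: 0.605
finger_force: 20.0
```

>>> move_arm:
  motion:
    - [0, 0, -10, 0, 0, 0, 0.5]
    - [0, 0, -25, 0, 0, 0, 0.5]
    - [0, 0, -45, 0, 0, 0, 0.5]
    - [0, 0, -63, 0, 0, 0, 0.5]
    - [0, 0, -70, 0, 0, 0, 0.5]

```text
clock: 4.65
tool_pos: [0.4874, -0.0064, 0.1549]
eef_rot: [0.133, 0.991, 0.0, 0.001]
contact_force: [-0.3, 0.1, -0.7]
opening: 0.598
finger_force: 20.0
```

Run:
```python
from c import *
print(r.get_state()["tool_pos"]); togo((.47,-.235,.154),T(15.3))
s=eyes.snapshot("side"); save(s,"s3",(220,170,360,290),5)
```

```text
[ 0.48736986 -0.00644538  0.15486072]
shift mm [ -43.5 -225.     0.8]
turn deg [0.03 0.09 0.01]
```

View pics/s3.png

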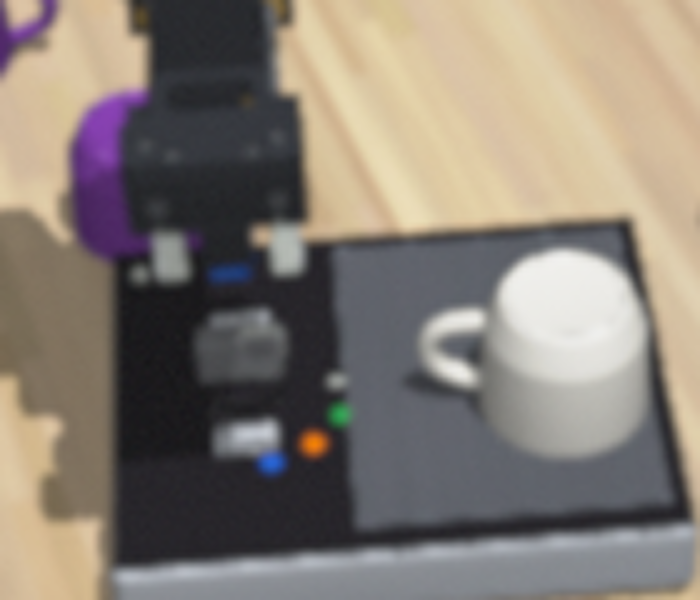

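The guard is held upright and the knob shows at crop (243,350). Carrying the guard to the free worktop on the right.

>>> move_arm:
  motion:
    - [-3, -15, 0, 0, 0, 0, 0.5]
    - [-9, -45, 0, 0, 0, 0, 0.5]
    - [-16, -80, 0, 0, 0, 0, 0.5]
    - [-23, -115, 0, 0, 0, 0, 0.5]
    - [-29, -150, 0, 0, 0, 0, 0.5]

```text
clock: 5.32
tool_pos: [0.4742, -0.1611, 0.1528]
eef_rot: [0.133, 0.991, -0.0, -0.001]
contact_force: [0.5, 0.9, -1.1]
opening: 0.599
finger_force: 20.0
```

>>> move_arm:
  motion:
    - [-7, -35, 0, 0, 0, 0, 0.5]
    - [-12, -62, 0, 0, 0, 0, 0.5]
    - [-14, -73, 0, 0, 0, 0, 0.5]
    - [-14, -75, 0, 0, 0, 0, 0.5]

```text
clock: 5.82
tool_pos: [0.4685, -0.2352, 0.1532]
eef_rot: [0.134, 0.991, 0.0, -0.001]
contact_force: [-0.0, 0.9, -0.9]
opening: 0.602
finger_force: 20.0
```

>>> move_arm:
  motion:
    - [0, 0, 20, 0, 0, 0, 0.5]
    - [0, 0, 50, 0, 0, 0, 0.5]
    - [0, 0, 80, 0, 0, 0, 0.5]
    - [0, 0, 105, 0, 0, 0, 0.5]
    - [0, 0, 120, 0, 0, 0, 0.5]

```text
clock: 6.45
tool_pos: [0.4691, -0.233, 0.0325]
eef_rot: [0.132, 0.991, 0.001, -0.001]
contact_force: [-0.5, -0.8, -1.0]
opening: 0.599
finger_force: 20.0
```

>>> move_arm:
  motion:
    - [0, 0, 6, 0, 0, 0, 0.5]
    - [0, 0, 10, 0, 0, 0, 0.5]
    - [0, 0, 13, 0, 0, 0, 0.5]
    - [0, 0, 13, 0, 0, 0, 0.5]

```text
clock: 6.95
tool_pos: [0.4694, -0.2349, 0.021]
eef_rot: [0.133, 0.991, -0.0, 0.0]
contact_force: [0.2, 0.2, -0.5]
opening: 0.601
finger_force: 20.0
```

>>> move_arm:
  motion:
    - [0, 0, 2, 0, 0, 0, 0.5]
    - [0, 0, 4, 0, 0, 0, 0.5]
    - [0, 0, 5.5, 0, 0, 0, 0.5]
    - [0, 0, 5.5, 0, 0, 0, 0.5]

```text
clock: 7.45
tool_pos: [0.4691, -0.2348, 0.015]
eef_rot: [0.133, 0.991, 0.0, -0.0]
contact_force: [-0.7, -0.0, -0.2]
opening: 0.601
finger_force: 20.0
```

>>> move_arm:
  motion:
    - [0, 0, 1, 0, 0, 0, 0.5]
    - [0, 0, 1.5, 0, 0, 0, 0.5]
    - [0, 0, 1.5, 0, 0, 0, 0.5]

```text
clock: 7.82
tool_pos: [0.4692, -0.2348, 0.0142]
eef_rot: [0.133, 0.991, -0.0, 0.0]
contact_force: [-1.1, -0.1, 5.4]
opening: 0.601
finger_force: 20.0
```

The force of 5.4 N says the guard is on the worktop. Opening slowly, then lifting straight up.

>>> move_arm:
  motion:
    - [0, 0, 0, 0, 0, 0, 0.35]
    - [0, 0, 0, 0, 0, 0, 0.25]
    - [0, 0, 0, 0, 0, 0, 0.1]
    - [0, 0, 0, 0, 0, 0, 0]
    - [0, 0, 0, 0, 0, 0, 0]

```text
clock: 8.45
tool_pos: [0.4691, -0.2348, 0.0135]
eef_rot: [0.133, 0.991, 0.0, -0.0]
contact_force: [0.5, 0.1, -0.7]
opening: 1.001
finger_force: 0.0
```

>>> move_arm:
  motion:
    - [0, 0, -10, 0, 0, 0, 0]
    - [0, 0, -35, 0, 0, 0, 0]
    - [0, 0, -70, 0, 0, 0, 0]
    - [0, 0, -110, 0, 0, 0, 0]
    - [0, 0, -140, 0, 0, 0, 0]

```text
clock: 9.07
tool_pos: [0.4693, -0.235, 0.1559]
eef_rot: [0.133, 0.991, -0.0, 0.001]
contact_force: [1.3, -0.2, 0.1]
opening: 1.001
finger_force: 0.0
```

Run:
```python
from c import *
print(r.get_state()["tool_pos"])
for n in("side","top"):
    s=eyes.snapshot(n); np.savez(n+"4.npz",**s); save(s,n+"4",(210,170,410,320) if n=="side" else (265,190,465,340),4)
```

```text
[ 0.46929549 -0.2349629   0.15594733]
```

View pics/side4.png

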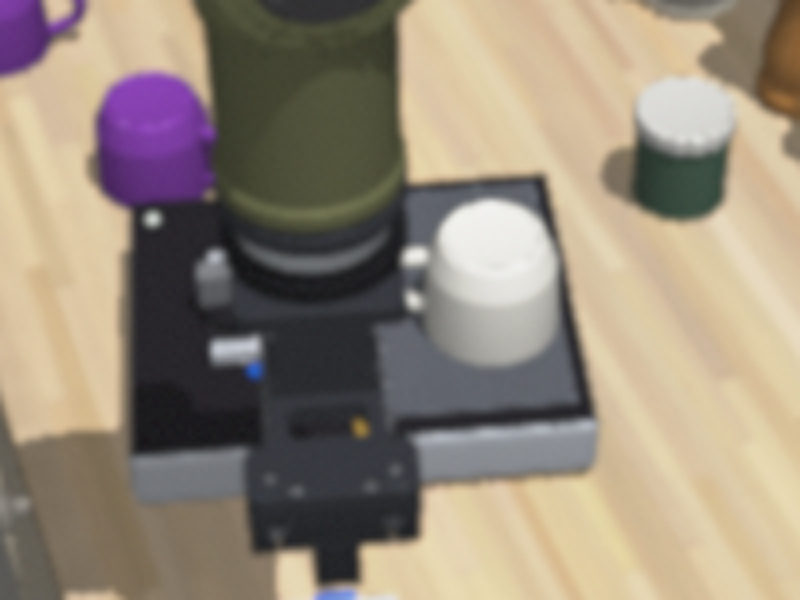

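View pics/top4.png

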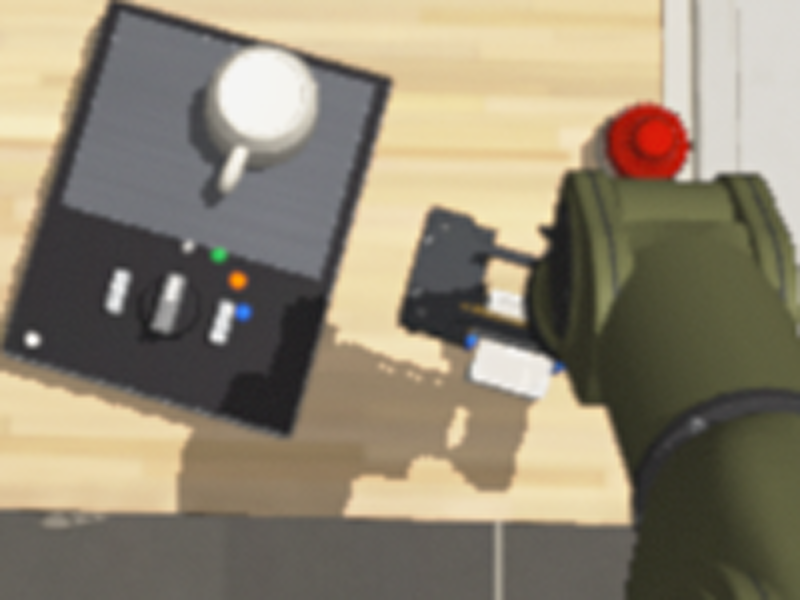

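The guard stands upright on the worktop (lid at top crop (515,365)). The knob bar is unobstructed at (168,304), with keepers at (118,291) and (222,321). Refining the knob pose.

Run:
```python
from c import *
t=dict(np.load("top4.npz")); f=t["frame"].copy(); h=cv2.cvtColor(f,cv2.COLOR_RGB2HSV)
m=((h[...,2]>95)&(h[...,1]<60)).astype(np.uint8); m[:255]=0;m[278:]=0;m[:,:288]=0;m[:,327:]=0
n,l,st,c=cv2.connectedComponentsWithStats(m)
for i in range(1,n):
    if st[i,4]>8:
        q=cv2.minAreaRect(np.argwhere(l==i)[:,::-1].astype(np.float32)); print(c[i].round(1),st[i,4],q, ray(t,q[0],.0595)[0].round(4), ray(t,q[0],.085)[0].round(4))
togo((.487,-.0067,.155),T(15.3))
```

```text
[294.1 262.3] 53 ((293.9717102050781, 262.3490295410156), (4.532897472381592, 11.400925636291504), 15.945395469665527) [0.4963 0.0268 0.0595] [0.4938 0.0254 0.085 ]
[306.9 265.2] 76 ((306.9499816894531, 265.1500244140625), (5.0596442222595215, 14.862703323364258), 18.43494987487793) [ 0.4898 -0.0069  0.0595] [ 0.4874 -0.0076  0.085 ]
[320.2 270.1] 52 ((320.2641296386719, 270.0754699707031), (4.67025899887085, 10.714122772216797), 15.945394515991211) [ 0.4779 -0.0416  0.0595] [ 0.4757 -0.0416  0.085 ]
shift mm [ 44.9 225.    1.7]
turn deg [-0.04  0.37 -0.01]
```

>>> move_arm:
  motion:
    - [9, 45, 0, 0, 0, 0, 0.3]
    - [18, 90, 0, 0, 0, 0, 0.5]
    - [27, 135, 0, 0, 0, 0, 0.6]
    - [36, 180, 0, 0, 0, 0, 0.6]
    - [45, 225, 0, 0, 0, 0, 0.6]
  newtons: 30

```text
clock: 9.8
tool_pos: [0.4845, -0.0045, 0.1532]
eef_rot: [0.133, 0.991, -0.0, -0.0]
contact_force: [0.6, 0.4, -0.3]
opening: 0.457
finger_force: 0.0
```

>>> move_arm:
  motion:
    - [0, 0, 10, 0, 0, 0, 0.6]
    - [0, 0, 30, 0, 0, 0, 0.6]
    - [0, 0, 40, 0, 0, 0, 0.6]
    - [0, 0, 45, 0, 0, 0, 0.6]

```text
clock: 10.3
tool_pos: [0.4845, -0.0068, 0.1079]
eef_rot: [0.134, 0.991, -0.0, -0.001]
contact_force: [0.8, 0.2, 1.0]
opening: 0.399
finger_force: 0.0
```

Run:
```python
from c import *
print(r.get_state()["tool_pos"]);togo((.4872,-.0072,.065),T(15.2))
```

```text
[ 0.48453113 -0.00681235  0.10792555]
shift mm [-2.7  0.4 42.9]
turn deg [-0.05 -0.07 -0.15]
```

>>> move_arm:
  motion:
    - [-2.5, 0, 15, 0, 0, 0, 0.6]
    - [-2.5, 0, 28, 0, 0, 0, 0.6]
    - [-2.5, 0, 38, 0, 0, 0, 0.6]
    - [-2.5, 0, 42, 0, 0, 0, 0.6]
    - [-2.5, 0, 42, 0, 0, 0, 0.6]

```text
clock: 10.92
tool_pos: [0.4873, -0.0065, 0.0665]
eef_rot: [0.133, 0.991, -0.0, -0.0]
contact_force: [0.1, -0.2, -0.4]
opening: 0.401
finger_force: 0.0
```

>>> move_arm:
  motion:
    - [0, 0, 0, 0, 0, 0, 0.8]
    - [0, 0, 0, 0, 0, 0, 1]
    - [0, 0, 0, 0, 0, 0, 1]
    - [0, 0, 0, 0, 0, 0, 1]

```text
clock: 11.42
tool_pos: [0.4875, -0.0072, 0.067]
eef_rot: [0.133, 0.991, -0.0, 0.0]
contact_force: [0.1, -2.2, 3.6]
opening: 0.133
finger_force: 30.0
```

Gripped on the 12 mm bar. Pulling up.

>>> move_arm:
  motion:
    - [0, 0, -2, 0, 0, 0, 1]
    - [0, 0, -5, 0, 0, 0, 1]
    - [0, 0, -8, 0, 0, 0, 1]
    - [0, 0, -9, 0, 0, 0, 1]
    - [0, 0, -9, 0, 0, 0, 1]

```text
clock: 12.05
tool_pos: [0.4875, -0.0071, 0.0759]
eef_rot: [0.133, 0.991, -0.0, 0.0]
contact_force: [0.7, -4.5, 0.8]
opening: 0.132
finger_force: 30.0
```

>>> move_arm:
  motion:
    - [0, 0, 0, 0, 0, 4, 1]
    - [0, 0, 0, 0, 0, 8, 1]
    - [0, 0, 0, 0, 0, 8, 1]

```text
clock: 12.42
tool_pos: [0.4874, -0.0071, 0.0759]
eef_rot: [0.202, 0.979, -0.0, 0.0]
contact_force: [-0.2, -5.3, 0.8]
opening: 0.136
finger_force: 30.0
```

Run:
```python
from c import *
s=r.get_state(); print(s["moment"],s["contact_force"]); togo((.4872,-.0072,.0759),T(15.2+51.6))
s=eyes.snapshot("side"); save(s,"s5",(220,190,340,280),5)
```

```text
[-1.11526668 -0.05757018  0.00717922] [-0.18160151 -5.28518846  0.78158257]
shift mm [ 0.2 -0.1  0. ]
turn deg [-3.000e-02  4.000e-02  4.344e+01]
```

View pics/s5.png

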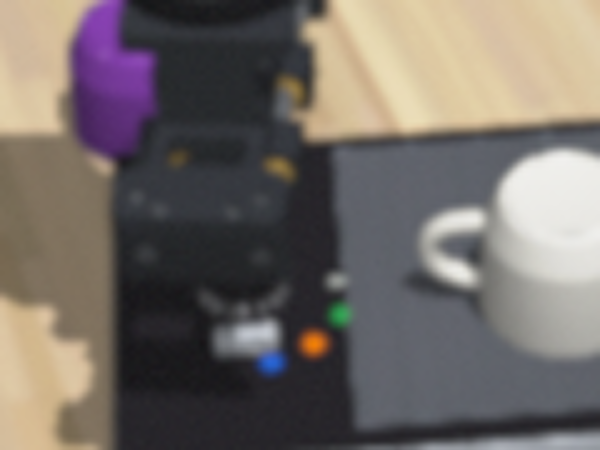

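The gripper is on the knob, with the skirt ticks visible below it at crop (240,295). The moment is low, so it turns freely. Continuing to 51.6° total.

>>> move_arm:
  motion:
    - [0, 0, 0, 0, 0, 8, 1]
    - [0, 0, 0, 0, 0, 16, 1]
    - [0, 0, 0, 0, 0, 24, 1]
    - [0, 0, 0, 0, 0, 32, 1]
    - [0, 0, 0, 0, 0, 38, 1]

```text
clock: 13.1
tool_pos: [0.4872, -0.0075, 0.0759]
eef_rot: [0.512, 0.859, -0.0, 0.0]
contact_force: [-0.6, -7.0, 2.0]
opening: 0.133
finger_force: 30.0
```

>>> move_arm:
  motion:
    - [0, 0, 0, 0, 0, 4, 1]
    - [0, 0, 0, 0, 0, 5.5, 1]
    - [0, 0, 0, 0, 0, 5.5, 1]
    - [0, 0, 0, 0, 0, 5.5, 1]

```text
clock: 13.6
tool_pos: [0.4871, -0.0075, 0.0758]
eef_rot: [0.551, 0.835, -0.0, 0.0]
contact_force: [-0.2, -6.1, 2.4]
opening: 0.131
finger_force: 30.0
```

Run:
```python
from c import *
s=r.get_state(); print(s["moment"],s["contact_force"]); togo((.4872,-.0072,.0669),T(15.2+51.6))
```

```text
[-1.30320721  0.1577113   0.02930958] [-0.151343   -6.11142466  2.41954438]
shift mm [0.3 0.2 8.9]
turn deg [-0.03  0.05 -0.05]
```

>>> move_arm:
  motion:
    - [0, 0, 2, 0, 0, 0, 1]
    - [0, 0, 5, 0, 0, 0, 1]
    - [0, 0, 8, 0, 0, 0, 1]
    - [0, 0, 9.5, 0, 0, 0, 1]
    - [0, 0, 9.5, 0, 0, 0, 1]

```text
clock: 14.22
tool_pos: [0.4872, -0.0075, 0.0669]
eef_rot: [0.551, 0.835, -0.0, 0.0]
contact_force: [-1.4, -6.3, 7.8]
opening: 0.132
finger_force: 30.0
```

>>> move_arm:
  motion:
    - [0, 0, 1, 0, 0, 0, 1]
    - [0, 0, 1.5, 0, 0, 0, 1]
    - [0, 0, 1.5, 0, 0, 0, 1]

```text
clock: 14.6
tool_pos: [0.4872, -0.0075, 0.0667]
eef_rot: [0.551, 0.835, -0.0, 0.001]
contact_force: [-2.8, -5.1, 23.7]
opening: 0.131
finger_force: 30.0
```

Hard stop (24 N) at the original height, so the knob is fully in. Relieve the push, release, lift away and check.

>>> move_arm:
  motion:
    - [0, 0, -1.5, 0, 0, 0, 1]
    - [0, 0, -1.5, 0, 0, 0, 0.8]
    - [0, 0, -1.5, 0, 0, 0, 0.65]
    - [0, 0, -1.5, 0, 0, 0, 0.65]
    - [0, 0, -1.5, 0, 0, 0, 0.65]

```text
clock: 15.22
tool_pos: [0.4875, -0.006, 0.0661]
eef_rot: [0.55, 0.835, 0.0, -0.0]
contact_force: [0.5, 1.1, -0.5]
opening: 0.35
finger_force: 0.0
```

>>> move_arm:
  motion:
    - [0, 0, -10, 0, 0, 0, 0.65]
    - [0, 0, -40, 0, 0, 0, 0.65]
    - [0, 0, -80, 0, 0, 0, 0.65]
    - [0, 0, -120, 0, 0, 0, 0.65]
    - [0, 0, -140, 0, 0, 0, 0.65]

```text
clock: 15.85
tool_pos: [0.4881, -0.0066, 0.2089]
eef_rot: [0.55, 0.835, 0.001, 0.001]
contact_force: [-0.6, -0.0, 0.3]
opening: 0.351
finger_force: 0.0
```

Run:
```python
from c import *
togo((.47,.20,.25))
```

```text
shift mm [197.   64.9 -41.1]
```

>>> move_arm:
  motion:
    - [39, 13, -8, 0, 0, 0, 0.65]
    - [78, 26, -16, 0, 0, 0, 0.65]
    - [117, 39, -24, 0, 0, 0, 0.65]
    - [156, 52, -32, 0, 0, 0, 0.65]
    - [195, 65, -40, 0, 0, 0, 0.65]

```text
clock: 16.48
tool_pos: [0.4698, 0.1995, 0.2471]
eef_rot: [0.55, 0.835, 0.0, 0.0]
contact_force: [0.8, -0.3, -0.3]
opening: 0.348
finger_force: 0.0
```

Run:
```python
from c import *
t=eyes.snapshot("top"); s=eyes.snapshot("side"); np.savez("top6.npz",**t)
P=cloud(t)
for n,u,v in(("knob",307,265),):
    print(P[v-3:v+4,u-3:u+4,2].max())
a=cv2.resize(t["frame"][190:320,270:450],None,fx=4.4,fy=4.4,interpolation=2)[:,:790]
b=s["frame"][200:440,240:440]; cv2.imwrite("pics/top6.png",a[:,:,::-1]); cv2.imwrite("pics/side6.png",cv2.resize(b,None,fx=2.5,fy=2.5,interpolation=2)[:,:,::-1])
h=cv2.cvtColor(t["frame"],cv2.COLOR_RGB2HSV); m=((h[...,2]>95)&(h[...,1]<60)).astype(np.uint8); m[:255]=0;m[278:]=0;m[:,:297]=0;m[:,:]*=1;m[:,316:]=0
n,l,st,c=cv2.connectedComponentsWithStats(m)
for i in range(1,n):
    if st[i,4]>8: 
        q=cv2.minAreaRect(np.argwhere(l==i)[:,::-1].astype(np.float32)); print(q,ray(t,q[0],.085)[0],st[i,4])
```

```text
0.09016522703131793
((307.0689697265625, 265.1723937988281), (4.828078746795654, 15.227017402648926), 68.19859313964844) [ 0.48736676 -0.00792326  0.085     ] 74
```

View pics/top6.png

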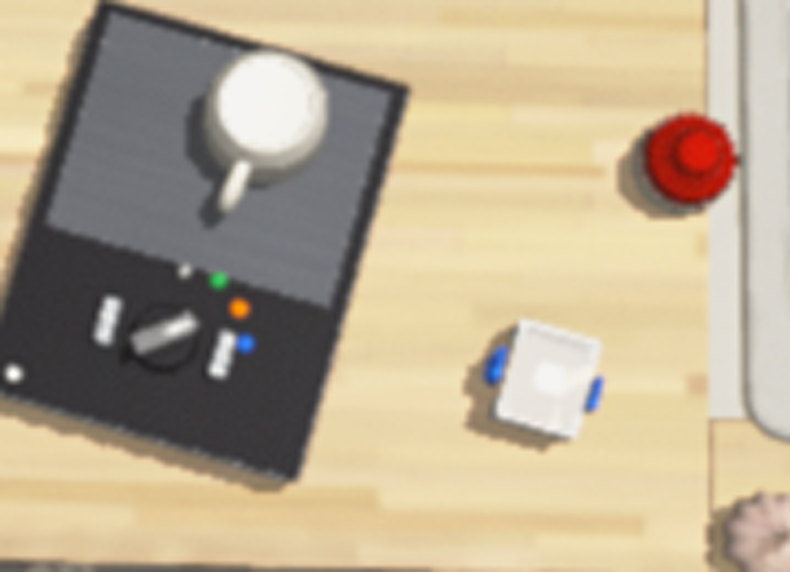

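View pics/side6.png

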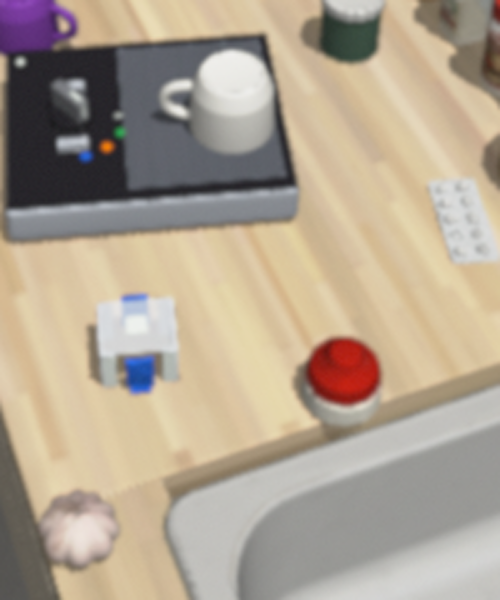

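The knob pointer aims at the orange dot (crop (240,308)). The guard is upright at (548,378), and the mug and other items haven't moved. I'll compare knob height before and after.

Run:
```python
from c import *
for n in("top4","top6"):
    P=cloud(dict(np.load(n+".npz"))); z=P[258:273,299:315,2]; z=z[z<.2]; print(n,z.max(),np.sort(z.ravel())[-40:].mean(), np.median(P[240:300,280:320,2]))
```

```text
top4 0.08971921276384377 0.0848280729193357 0.04840627462090663
top6 0.09016522703131793 0.08505317726069074 0.0483792438644389
```

Same height as before, so the knob is fully in.

```bash
python3 -c "
from plant import finish_job
print(finish_job())"
```

```text
the job is handed in; nothing more can be done
None
```

The job is handed in at about 17 s of the 58 s allowed: the guard stands upright on the worktop, open side down, and the knob is turned to the orange dot and pushed back in to its original height; the mug, tin, timer and garlic were not touched.

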